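# Open the bench dewar and run the nitrogen filling boom out to its next hole

### The job

I am about to fill the small bench dewar with nitrogen. Tip its loose lid well up on one side by the upright tab at its edge, so that the plug breaks free, lift it off and stand it gently, plug down, in the middle of the grey mat and let go; then pull up the lock plunger on the filling boom, slide the boom's section out over the open mouth to the next hole and let the pin drop fully home. Finish while still gripping the plunger's knob with the pin home: keep hold of it so that the boom stays braced while I couple the hose, and leave everything else on the bench where it is.

Things in the scene. Friction and masses are not known exactly. Their poses are not given: they have to be found in the camera images.
- boom: Fixed filling boom: a grey post carries a level steel inner tube (26 mm square, top face 248 mm up). Origin: on the bench under the filling point; the post stands 405 mm from it along the boom's +y, and the tube runs along y from the post to y = 95 mm. Three holes in the tube's top, at y = 120, 220, 320 mm; the pin starts in the middle one.
- section (a joint): Slide of the outer section: aluminium sleeve 34 mm square, 165 mm long, on the inner tube, top face 252 mm up, 0.5 kg. 0 m: pin in the middle hole, drawn back from the dewar; grows as it slides out, away from the post, along the boom's -y. Next hole: 0.100 m; end stops 0.108 and -0.100 m. Friction about 2.5 N; locked while the pin is in a hole.
- plunger (a joint): Lift of the sprung lock plunger on the section: 0 m pin fully home, 0.014 m pulled right up. The 8 mm round-tipped pin stands 8 mm deep in an 11 mm hole: clear above 0.008 m, rides on the tube at 0.008 m between holes, and springs into a hole by itself when let down over it. Spring: 4.5 N at home, 8.4 N fully up.
- knob (a point): Centre of the plunger's black round knob (upright, 27 to 30 mm across, 24 mm high) on top of the section near its post end. Pin home: 285 mm above the bench, the knob's underside 21 mm above the section's top, a 16 mm round barrel between. Moves with section and plunger. Axes as the boom's.
- next_hole (a point): Mouth of the next hole out, at the top of the inner tube, hidden under the section at the start: 100 mm from the start hole, along the boom's -y axis. Axes parallel to the boom's. The knob stands 37 mm straight above it when the pin is home in it.
- separator_tip (a point): Lower end of the phase separator (bronze-coloured cylinder 26 mm across, 40 mm long) hanging from the section's outer end, 160 mm above the bench, 120 mm along -y from the knob. At the start it hangs beside the lid, 100 mm short of the filling point; a seated lid would block its way.
- dewar_mouth (a point): Centre of the mouth of the fixed steel bench dewar (132 mm across, neck 102 mm outside, mouth 80 mm inside), at the level of its rim, 150 mm above the bench, near the filling point (within about 17 mm).
- lid: Loose white insulated lid, 0.2 kg: a disc 104 mm across, 22 mm thick, over a grey tapered plug (62 to 69 mm across, 15 mm high). Origin: centre of the plug's underside, axes as lid_tab. Seated, the disc lies on the dewar's rim with the plug in the mouth (about 5 mm play all round).
- lid_tab (a point): Centre of the lid's upright tab, the part to grip: 12 mm thick (x), 42 mm wide (y), 32 mm high (z), on the disc's top near its edge. x points from the tab to the lid's axis, 36 mm away; z up. The tab's foot (disc top) is 16 mm below this point, the plug's underside 53 mm below. Seated: 188 mm above the bench. Looks roughly towards the robot.
- lid_mid (a point): Middle of the lid's disc (on the lid's axis, 26 mm above the plug's underside), axes as for lid_tab.
- mat: Grey square bench mat, 200 x 200 mm and 3 mm thick, fixed, clear of other things: the lid goes in its middle. Origin: centre of its underside.
- canister: Bystander: open steel canister, 42 mm across, 120 mm high, upright; origin under its centre.
- goblet: Bystander: small clear plastic cup, 36 mm across, 45 mm high, standing under the boom; origin under its centre.
- timer: Bystander: white timer, 62 x 72 x 20 mm, lying; origin under its centre.
- forceps: Bystander: steel forceps, 160 mm long, 9 mm high, lying along its x axis; origin under its centre.
- vial_box: Bystander: white-lidded cardboard vial box, 134 x 134 x 54 mm; origin under its centre.
- flask: Bystander: steel flask with a black cap, 72 mm across, 170 mm high, upright; origin under its centre.
Mind the look-alikes: they are no part of the job. Leave any green look-alike of the lid alone. Leave any red look-alike of the part that bears dewar_mouth alone.

How it is judged:
By the outcome, as a careful person would: the job done as asked, in the order asked, and still so for the second after the job is handed in, while the arm keeps its last pose, push and grip.
It also fails if it takes over 51 s, if anything falls off the work surface, if the arm or the gripper's body presses on something with over 40 N, if the wrist force passes 120 N, or if a joint passes its speed limit or range.

### The arm

A 6-joint arm with a two-finger parallel gripper is mounted at the origin on the work surface. World frame = base frame: x ahead of the robot, y to its left, z up, the work surface at z = 0. Lengths are in m, angles in degrees, forces in N, time in s.
With the tool pointing down it reaches from about 0.3 to 0.75 m from the base axis. Payload 8.5 kg.
Tool frame: the origin (TCP) lies midway between the tips of the shut fingers; the grasp point (between the pads) lies 19 mm behind it; x points along the fingers, z is the direction in which the jaws open and shut, and the axes are right-handed (so a half turn about x gives the same grasp; the last joint's range is limited). The gripper opens to 85 mm and grips with 20 to 120 N. Pads are 22 mm wide; open, the fingers measure 114 mm over their backs; the gripper's body (76 mm by 85 mm) begins 54 mm behind the grasp point. The pads swing forward as they close: fully open they stand 13 mm farther back than shut.
Start: joints at [-79.143, 21.807, 74.336, -0, 83.858, -12.336], TCP at [0.217, -0.506, 0.231] pointing down, gripper open.
Joint ranges: [-178.18, 178.18], [-50.72, 133.34], [12.68, 142.11], [-81.47, 261.47], [9.98, 163.14], [-165.26, 165.26]. Speed limits (degrees/s): [136.94, 136.94, 180, 180, 180, 180].

### API

Orientations are given as [roll, pitch, yaw] about the fixed x, y, z axes, in that order (R = Rz(yaw) Ry(pitch) Rx(roll)).
In Python, from bench import arm gives the robot as it stands. The module is installed in compiled form; this text tells all that it offers.
- The arm moves only by the tool move_arm, never from a script. Its argument "series" is a list that holds one entry, the list of rows, each a list of 6 numbers: the shift along the tool's x, y, z in units of 50 mm (1.0 is 50 mm), then the turn, a rotation vector about the tool's x, y, z in units of 6 degrees (1.0 is 6 degrees). A call has 1 to 10 rows; each row is the pose to reach, as a shift and turn from the pose commanded when the call began, along the tool's axes at that moment; what a row does not reach only later rows make up. A row lasts 1/10 s, in which the tool goes at most 50 mm and 8.59 degrees, less where a joint would pass 70% of its speed; a pose out of reach is approached as far as the arm can. A call with a gripper value outside its range is refused whole. "hand" is the gripper's target within -1 to 1 (fully open at 1, half-way at 0, shut at -1), set as the call begins (left out, the last holds). The fingers move at their own pace and stop on an object; "force" is the grip in N (left out, the last holds). Time passes only in rows, so rows that repeat a pose let the fingers close. It gives the time, the measured TCP pose, the force and the opening at its end, in the units of the state.
- arm.read_state(): the state, without advancing time (a new reading comes with each control period).
- arm.get_image(name): name is "side" or "top" or "wrist"; returns (picture, depth): 420x560x3 uint8, red, green, blue; 420x560 float32, m along the optical axis (not along the pixel's ray), 0 where there is no reading.
- arm.calibration(name): a dict with "vfov" (degrees; the focal length in pixels is half the picture's height over the tangent of half this angle, whatever the lens; pixels are square), "cx", "cy" (the principal point, pixels), "distortion" ([k1, k2, p1, p2, k3] as OpenCV has them; the pictures are not rectified), "extrinsics" (4x4, takes a point from camera to world coordinates); the wrist camera has in their place "tool_from_camera" (4x4, takes a point from camera to tool coordinates, whose origin is the TCP and whose axes are the tool frame's). Camera axes: x right, y down, z forward; pixel columns grow to the right and rows downward; lengths in m; the calibration is good to about 2 mm. A picture is of the moment at which its call begins: read the wrist's pose just before it. calibration takes no time and is no camera call.
- arm.job_done(): hands the job in, once; it reports no verdict.
Trained networks look in the newest picture that a camera, given by its name, has taken for a name from the list of things; names that differ only in an ending like _2 or _b are one class to them, and where a whole thing is asked for, a point or a joint stands for the part that bears it (a point fixed in the world has none). Each returns a list of dicts, best first, with "confidence" (0 to 1); they miss things now and then, are a little off and sometimes report something else, mostly with a low value. They report only what shows in the picture. A call takes as long as a camera call. They do not tell look-alikes from the thing itself.
- arm.spot_in(camera, label): "rect" ([centre column, centre row, width, height] in pixels, round what is visible of it).
- arm.masks_of(camera, label): "region" (420x560 bool, what is visible of it) and "rect" ([centre column, centre row, width, height] in pixels, round what is visible of it).
The state is a dict: "t": time; "joint_positions": joint angles; "joint_velocities": joint speeds; "joint_efforts": joint torques, N m; "tcp_pos": TCP position; "eef_rot": TCP orientation; "contact_force": force on the tool from outside, world axes, zero at the start; "moment": the same for the moment, N m; "finger_gap": finger opening in m.
Only numpy, scipy, OpenCV 4.12 (cv2) and the standard library are available. Lean on these libraries where they do the work, as an engineer would, in place of code of your own. Each camera call takes 0.05 s, during which the arm holds its last target.

## Working session

There is one attempt and no reset: what is moved stays moved. The work goes in short steps, Python scripts to look and compute and a tool call to move; the robot and the scene stay as the last step left them, time stands still between calls to the robot, and variables do not carry over. Pictures are saved under pics/ and viewed, and the job is handed in when it is done.

Besides the shell and the picture viewer there is one more tool, called as a command line: name --argument value ..., lists and objects as JSON in quotes. move_arm: Moves the arm, as the interface text tells. Its arguments: {"type":"object","properties":{"series":{"type":"array","items":{"type":"array","items":{"type":"array","items":{"type":"number"}}}},"hand":{"type":"number"},"force":{"type":"number"}},"required":["series"]}

```bash
ls; mkdir -p pics; cat > h.py <<'E'
import numpy as np, cv2
from bench import arm
from scipy.spatial.transform import Rotation as R
def K(c):
    f=210/np.tan(np.radians(c['vfov']/2)); return np.array([[f,0,c['cx']],[0,f,c['cy']],[0,0,1]])
def toolT():
    s=arm.read_state(); T=np.eye(4); T[:3,:3]=R.from_euler('xyz',s['eef_rot'],degrees=True).as_matrix(); T[:3,3]=s['tcp_pos']; return T
def grab(name):
    c=arm.calibration(name)
    E=np.array(c['extrinsics']) if 'extrinsics' in c else toolT()@np.array(c['tool_from_camera'])
    im,d=arm.get_image(name); return im,d,c,E
def unproj(c,E,uv,z):
    uv=np.asarray(uv,float).reshape(-1,1,2)
    n=cv2.undistortPoints(uv,K(c),np.array(c['distortion'],float)).reshape(-1,2)
    z=np.asarray(z,float).reshape(-1,1)
    p=np.hstack([n*z,z]); return p@E[:3,:3].T+E[:3,3]
def cloud(c,E,d):
    v,u=np.mgrid[0:420,0:560]
    P=unproj(c,E,np.stack([u,v],-1).reshape(-1,2),d.reshape(-1)).reshape(420,560,3)
    P[d<=0]=np.nan; return P
def proj(c,E,p):
    q=(np.asarray(p).reshape(-1,3)-E[:3,3])@E[:3,:3]
    r,_=cv2.projectPoints(q,np.zeros(3),np.zeros(3),K(c),np.array(c['distortion'],float)); return r.reshape(-1,2)
def save(n,im): cv2.imwrite('pics/'+n,im[...,::-1])
E
python3 - <<'E'
from h import *
for n in ['side','top','wrist']:
    im,d,c,E=grab(n); save(n+'0.png',im); np.savez(n+'0.npz',im=im,d=d,E=E); print(n,c['vfov'],np.round(E,3).tolist())
s=arm.read_state(); print(s)
E
```

```text
pics
side 51.79140858913471 [[-0.952, -0.231, 0.2, 0.357], [-0.305, 0.675, -0.672, 0.607], [0.02, -0.701, -0.713, 0.908], [0.0, 0.0, 0.0, 1.0]]
top 45.04112105919493 [[0.021, -0.995, 0.102, 0.417], [-1.0, -0.022, -0.013, -0.069], [0.015, -0.101, -0.995, 1.564], [0.0, 0.0, 0.0, 1.0]]
wrist 64.31377265165943 [[0.393, -0.878, -0.273, 0.287], [-0.919, -0.376, -0.116, -0.476], [-0.001, 0.297, -0.955, 0.373], [0.0, 0.0, 0.0, 1.0]]
{'t': 0.15, 'joint_positions': array([-7.91434678e+01,  2.18331394e+01,  7.43718621e+01, -1.48239104e-03,
        8.38586084e+01, -1.23360658e+01]), 'joint_velocities': array([-0.10554434, -0.05418005, -0.11374967,  0.01043021,  0.11621304,
       -0.01288402]), 'joint_efforts': array([ 1.46789214e-03, -4.48632109e+01, -2.31342351e+01, -1.88386180e-04,
        3.79411213e-03,  4.12035411e-05]), 'tcp_pos': array([ 0.21654899, -0.50533359,  0.23086125]), 'eef_rot': array([168.99111924,  89.93637305, 102.18387667]), 'contact_force': array([ 0.1053966 ,  0.70515436, -0.30096128]), 'moment': array([-0.00525906,  0.02008761, -0.02340903]), 'finger_gap': 0.08524970661427754}
```

View pics/side0.png

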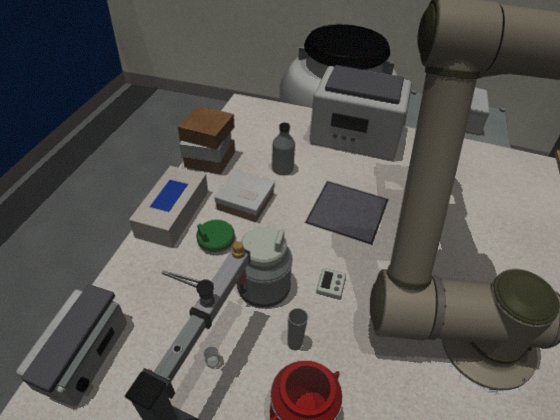

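View pics/top0.png

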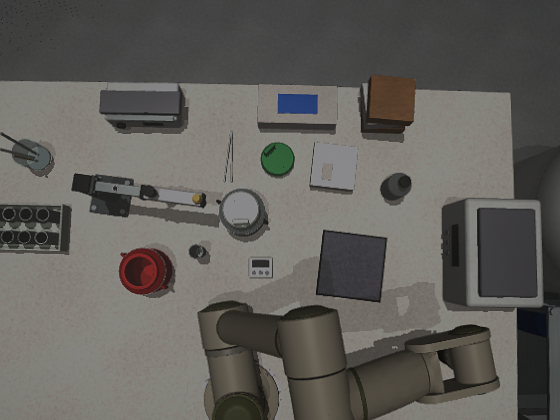

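View pics/wrist0.png

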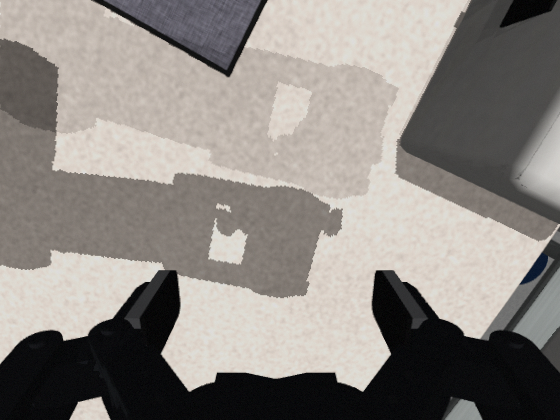

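The white lid sits on the steel dewar (top 241,212; side 265,248). The green look-alike lid (top 277,158; side 215,235) and the red dewar (top 145,270; side 305,390) are to be left alone. The mat is at top (352,265), the knob at top (148,192) / side (205,288), and the separator at top (198,199).

```bash
python3 - <<'E'
from h import *
D={}
for n in ['top','side']:
    im,d,c,E=grab(n); P=cloud(c,E,d); D[n]=(im,P,c,E)
    for l in ['lid','lid_tab','knob','section','mat','dewar_mouth','separator_tip','boom']:
        try: r=arm.masks_of(n,l)
        except Exception as e: print(n,l,e); continue
        for x in r[:3]:
            m=x['region']; Q=P[m]; Q=Q[~np.isnan(Q[:,0])]
            print(n,l,round(x['confidence'],2),np.round(x['rect']).astype(int),m.sum(),'med',np.round(np.median(Q,0),3) if len(Q) else None,'p2',np.round(np.percentile(Q,3,axis=0),3) if len(Q) else '', 'p98',np.round(np.percentile(Q,97,axis=0),3) if len(Q) else '')
    np.savez(n+'c.npz',im=im,P=P)
im=D['top'][0]; save('topcrop.png',cv2.resize(im[150:260,60:290],None,fx=3.4,fy=3.4,interpolation=cv2.INTER_CUBIC))
im=D['side'][0]; save('sidecrop.png',cv2.resize(im[215:415,120:320],None,fx=3,fy=3,interpolation=cv2.INTER_CUBIC))
E
```

```text
top lid 0.91 [241 210  42  36] 1085 med [0.553 0.004 0.172] p2 [ 0.508 -0.041  0.164] p98 [0.597 0.048 0.204]
top lid 0.61 [277 160  32  33] 904 med [ 0.724 -0.096  0.037] p2 [ 0.679 -0.141  0.027] p98 [ 0.769 -0.053  0.068]
top lid_tab 0.95 [241 210  32  33] 1055 med [0.553 0.005 0.172] p2 [ 0.511 -0.039  0.165] p98 [0.597 0.049 0.204]
top lid_tab 0.75 [278 162  35  34] 907 med [ 0.725 -0.096  0.037] p2 [ 0.68  -0.14   0.026] p98 [ 0.769 -0.051  0.068]
top knob 0.62 [150 193   8  12] 90 med [0.583 0.232 0.297] p2 [0.57  0.221 0.293] p98 [0.594 0.244 0.301]
top knob 0.59 [334 167  53  45] 2065 med [ 0.702 -0.269  0.054] p2 [ 0.637 -0.333  0.005] p98 [ 0.768 -0.204  0.06 ]
top section 0.69 [175 196  64  22] 845 med [0.576 0.177 0.253] p2 [0.558 0.1   0.243] p98 [0.595 0.254 0.298]
top section 0.51 [351 267  69  75] 4154 med [ 0.404 -0.333  0.004] p2 [ 0.312 -0.427 -0.003] p98 [ 0.498 -0.239  0.01 ]
top mat 0.76 [351 268  72  78] 4257 med [ 0.403 -0.333  0.004] p2 [ 0.31  -0.427 -0.003] p98 [ 0.498 -0.238  0.01 ]
top dewar_mouth 0.8 [146 272  48  51] 2080 med [0.378 0.286 0.116] p2 [0.
[... 1186 characters left out ...]
]
side section 0.16 [348 212  81  62] 3267 med [ 0.403 -0.319  0.004] p2 [ 0.31  -0.423 -0.   ] p98 [ 0.5   -0.23   0.008]
side mat 0.6 [348 215  84  60] 3195 med [ 0.403 -0.319  0.004] p2 [ 0.309 -0.42   0.   ] p98 [ 0.5   -0.232  0.008]
side dewar_mouth 0.74 [265 278  54  63] 1968 med [0.527 0.059 0.092] p2 [ 0.49  -0.002  0.014] p98 [0.582 0.073 0.142]
side dewar_mouth 0.71 [306 390  71  54] 3761 med [0.382 0.266 0.124] p2 [0.319 0.232 0.01 ] p98 [0.437 0.339 0.152]
side separator_tip 0.96 [221 285  61  88] 2127 med [0.573 0.194 0.252] p2 [0.555 0.111 0.189] p98 [0.597 0.267 0.298]
side boom 0.63 [188 329 125 176] 5524 med [0.586 0.323 0.25 ] p2 [0.558 0.119 0.01 ] p98 [0.624 0.439 0.296]
```

View pics/topcrop.png

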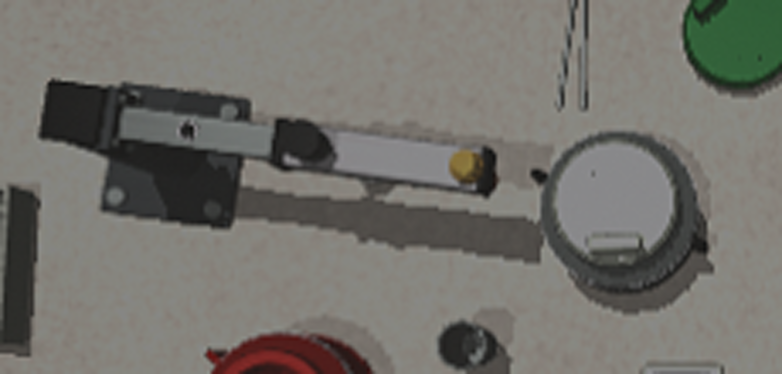

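View pics/sidecrop.png

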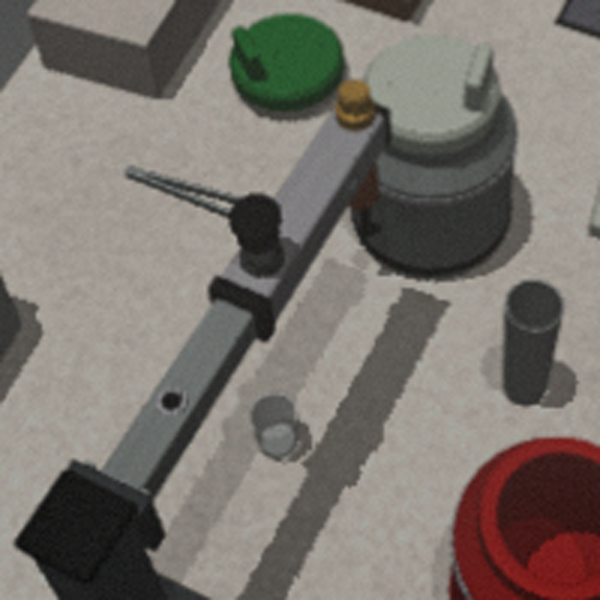

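The crops confirm the white lid with its tab on the robot side (topcrop 613,245), the knob (300,140) and the separator (465,165). Next I'll get precise geometry.

```bash
python3 - <<'E'
import numpy as np, cv2
for n in ['top','side']:
    f=np.load(n+'c.npz'); P=f['P'].reshape(-1,3); im=f['im'].reshape(-1,3).astype(int)
    ok=~np.isnan(P[:,0]); P=P[ok]; im=im[ok]
    box=lambda a,b,c,d,e,g: (P[:,0]>a)&(P[:,0]<b)&(P[:,1]>c)&(P[:,1]<d)&(P[:,2]>e)&(P[:,2]<g)
    disc=P[box(.48,.62,-.07,.08,.164,.178)]
    (cx,cy),r=cv2.minEnclosingCircle(disc[:,:2].astype(np.float32)); print(n,'disc',cx,cy,r,np.median(disc[:,2]), len(disc))
    tab=P[box(.48,.62,-.07,.08,.196,.215)]
    rc=cv2.minAreaRect(tab[:,:2].astype(np.float32)); print(' tab top',rc,len(tab),np.median(tab,0))
    kn=P[box(.55,.62,.20,.27,.290,.31)]; rc=cv2.minEnclosingCircle(kn[:,:2].astype(np.float32)); print(' knob',rc,np.median(kn,0),len(kn))
    sec=P[box(.52,.65,.09,.27,.245,.258)]; 
    rc=cv2.minAreaRect(sec[:,:2].astype(np.float32)); print(' sec',rc,np.median(sec,0))
    a=P[box(.52,.65,.27,.43,.238,.256)]; print(' tube',cv2.minAreaRect(a[:,:2].astype(np.float32)),np.median(a,0))
    m=P[box(.28,.53,-.46,-.2,-.01,.02)&(im[ok[ok]].mean(1)<110)] if 0 else P[box(.28,.53,-.46,-.2,-.01,.02)]
    mi=im[box(.28,.53,-.46,-.2,-.01,.02)]; 
    q=m[(mi.max(1)<105)]; print(' mat',cv2.minAreaRect(q[:,:2].astype(np.float32)))
    pin=P[box(.5,.65,.08,.14,.24,.30)]; 
E
```

```text
top disc 0.5545583963394165 0.004717154894024134 0.05199434980750084 0.17153040201455994 974
 tab top ((0.51958829164505, 0.0028770864009857178), (0.011364574544131756, 0.03800623118877411), 1.5354974269866943) 66 [5.19152082e-01 7.92487473e-05 2.03845387e-01]
 knob ((0.5835604071617126, 0.2326021045446396), 0.015277769416570663) [0.58309948 0.23205739 0.29680783] 101
 sec ((0.5786061882972717, 0.18355391919612885), (0.17319656908512115, 0.0368734635412693), 84.28449249267578) [0.57653992 0.1800691  0.25162405]
 tube ((0.5987386703491211, 0.3339489698410034), (0.13040488958358765, 0.04682065173983574), 85.7881088256836) [0.59450485 0.3315728  0.24731189]
 mat ((0.3894074857234955, -0.3223319947719574), (0.22193770110607147, 0.2364259511232376), 84.64776611328125)
side disc 0.5546269416809082 0.009575885720551014 0.05238600820302963 0.1726040815224219 1115
 tab top ((0.5189983248710632, 0.005999894812703133), (0.012327511794865131, 0.04125874862074852), 2.8348772525787354) 99 [0.51808904 0.00825843 0.20402728]
 knob ((0.5846140384674072, 0.23563581705093384), 0.0156730804592371) [0.58335494 0.23757418 0.29713052] 227
 sec ((0.5785771012306213, 0.18541060388088226), (0.17088933289051056, 0.03757971525192261), 83.77792358398438) [0.57563234 0.19118746 0.25233894]
 tube ((0.5976731181144714, 0.34897083044052124), (0.16056394577026367, 0.04569092392921448), 86.9149398803711) [0.59170582 0.33764539 0.24807208]
 mat ((0.40332841873168945, -0.33291396498680115), (0.21619854867458344, 0.2013721913099289), 83.97791290283203)
```

```bash
cat >> h.py <<'E'
def rel(p,Rm,base=None):
    "units of move for target world pose p,Rm"
    T=toolT() if base is None else base
    sh=T[:3,:3].T@(np.asarray(p)-T[:3,3])/0.05
    rv=np.degrees(R.from_matrix(T[:3,:3].T@Rm).as_rotvec())/6
    return np.round(np.r_[sh,rv],3).tolist()
def down(yaw):
    "tool x down, jaw (tool z) horizontal at yaw deg"
    a=np.radians(yaw); x=np.array([0,0,-1.]); z=np.array([np.cos(a),np.sin(a),0]); return np.stack([x,np.cross(z,x),z],1)
def st():
    s=arm.read_state(); print('t',round(s['t'],2),'tcp',np.round(s['tcp_pos'],4),'F',np.round(s['contact_force'],1),'gap',round(s['finger_gap'],4),'j',np.round(s['joint_positions'],1)); T=toolT(); print('x',np.round(T[:3,0],3),'z',np.round(T[:3,2],3))
E
python3 - <<'E'
from h import *
st(); print(np.round(np.array(arm.calibration('wrist')['tool_from_camera']),3).tolist())
for yaw in (3,183): print(rel([.519,.004,.27],down(yaw)))
E
```

```text
t 1.05 tcp [ 0.2166 -0.5055  0.2313] F [ 0.9 -0.1 -0.7] gap 0.0852 j [-79.1  21.8  74.3   0.   83.9 -12.3]
x [ 0.  0. -1.] z [ 0.394 -0.919  0.   ]
[[0.0, -0.297, 0.955, -0.142], [-0.0, -0.955, -0.297, 0.076], [1.0, -0.0, -0.0, 0.0], [0.0, 0.0, 0.0, 1.0]]
[-0.773, 9.573, -6.985, -11.634, 0.0, -0.0]
[-0.773, 9.573, -6.985, 18.366, -0.0, -0.0]
```

move_arm --series '[[[-1.0,1.0,-0.7,-1.2,0,0],[-1.5,2.0,-1.4,-2.4,0,0],[-1.8,3.0,-2.1,-3.6,0,0],[-1.8,4.0,-2.8,-4.8,0,0],[-1.8,5.0,-3.5,-6.0,0,0],[-1.8,6.0,-4.2,-7.2,0,0],[-1.8,7.0,-5.0,-8.4,0,0],[-1.8,8.0,-5.8,-9.6,0,0],[-1.8,8.8,-6.4,-10.7,0,0],[-1.8,9.57,-7.0,-11.63,0,0]]]' --hand 1 --force 60

```text
t: 2.05
tcp_pos: [0.4634, -0.0924, 0.3207]
eef_rot: [-30.9, 90.0, -27.7]
contact_force: [0.8, -1.1, -1.1]
finger_gap: 0.0857
```

```bash
python3 - <<'E'
from h import *
st()
im,d,c,E=grab('wrist'); save('w1.png',im); st()
P=cloud(c,E,d); np.savez('w1.npz',P=P,im=im)
E
```

```text
t 2.05 tcp [ 0.4634 -0.0924  0.3207] F [ 0.8 -1.1 -1.1] gap 0.0857 j [-25.7  10.8  75.4  -0.   93.8 -28.9]
x [ 0.001 -0.    -1.   ] z [0.998 0.056 0.001]
t 2.1 tcp [ 0.4656 -0.0866  0.3206] F [-2.1  4.4 -1.3] gap 0.0855 j [-25.   10.9  75.3   0.2  93.8 -28.8]
x [ 0.002  0.003 -1.   ] z [0.998 0.067 0.002]
```

View pics/w1.png

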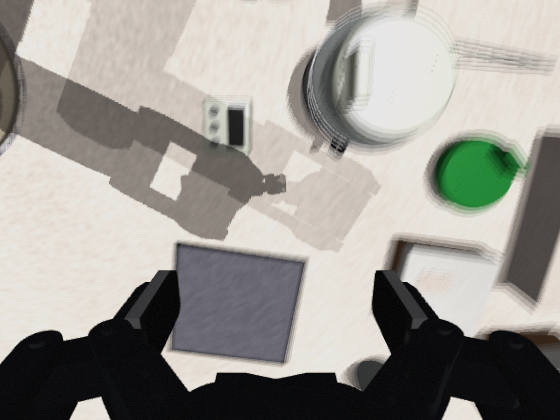

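The arm is still catching up, so the picture is blurred. The lid and tab show at (380,75). I'll move on to the hover.

```bash
python3 - <<'E'
from h import *
st(); print(rel([.519,.004,.28],down(3)))
E
```

```text
t 2.1 tcp [ 0.4656 -0.0866  0.3206] F [-2.1  4.4 -1.3] gap 0.0855 j [-25.   10.9  75.3   0.2  93.8 -28.8]
x [ 0.002  0.003 -1.   ] z [0.998 0.067 0.002]
[0.819, 1.735, 1.186, 0.141, 0.019, -0.024]
```

move_arm --series '[[[0.4,0.8,0.55,0.1,0,0],[0.7,1.5,1.0,0.14,0,0],[0.8,1.6,1.15,0.14,0,0],[0.8,1.6,1.15,0.14,0,0],[0.8,1.6,1.15,0.14,0,0]]]'

```text
t: 2.6
tcp_pos: [0.5159, -0.0123, 0.2808]
eef_rot: [-60.0, 90.0, -57.9]
contact_force: [0.1, 0.5, -0.4]
finger_gap: 0.0854
```

```bash
python3 - <<'E'
from h import *
st()
im,d,c,E=grab('wrist'); save('w2.png',im)
P=cloud(c,E,d); P=P.reshape(-1,3)
st()
P=P[~np.isnan(P[:,0])]
box=lambda a,b,c,d,e,g: (P[:,0]>a)&(P[:,0]<b)&(P[:,1]>c)&(P[:,1]<d)&(P[:,2]>e)&(P[:,2]<g)
t=P[box(.49,.55,-.05,.05,.198,.21)]; print(cv2.minAreaRect(t[:,:2].astype(np.float32)),len(t),np.median(t[:,2]))
t=P[box(.48,.63,-.07,.08,.166,.178)]; print(cv2.minEnclosingCircle(t[:,:2].astype(np.float32)),len(t),np.median(t[:,2]))
print(rel([.519,.004,.178],down(3)))
E
```

```text
t 2.6 tcp [ 0.5159 -0.0123  0.2808] F [ 0.1  0.5 -0.4] gap 0.0854 j [-14.5  16.5  74.1  -0.   89.4 -16.6]
x [ 0. -0. -1.] z [0.999 0.037 0.   ]
t 2.65 tcp [ 0.5159 -0.0126  0.2811] F [-0.2  0.5  0.4] gap 0.0856 j [-14.6  16.5  74.1  -0.   89.4 -16.6]
x [ 0.001 -0.001 -1.   ] z [0.999 0.036 0.001]
((0.5204958915710449, 0.005961695685982704), (0.01158257108181715, 0.04116986691951752), 2.825161933898926) 995 0.20266610296262988
((0.556662917137146, 0.007925673387944698), 0.051785241812467575) 11873 0.17103863786678858
[2.061, 0.331, 0.072, -0.157, 0.008, 0.006]
```

View pics/w2.png

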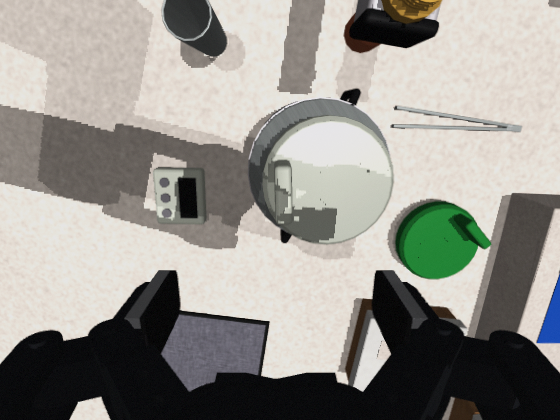

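The close view shows the white lid's tab at (283,188), square to the jaws. Next I descend and grip.

move_arm --series '[[[0.6,0.3,0.09,-0.1,0,0],[1.2,0.37,0.1,-0.15,0,0],[1.7,0.37,0.1,-0.15,0,0],[2.0,0.37,0.1,-0.15,0,0],[2.06,0.37,0.1,-0.15,0,0],[2.06,0.37,0.1,-0.15,0,0]]]'

```text
t: 3.25
tcp_pos: [0.5205, 0.0062, 0.1781]
eef_rot: [-19.8, 90.0, -16.9]
contact_force: [0.0, 0.2, 0.4]
finger_gap: 0.0853
```

move_arm --series '[[[0,0,0,0,0,0],[0,0,0,0,0,0],[0,0,0,0,0,0],[0,0,0,0,0,0],[0,0,0,0,0,0],[0,0,0,0,0,0],[0,0,0,0,0,0],[0,0,0,0,0,0]]]' --hand -1 --force 60

```text
t: 4.05
tcp_pos: [0.5204, 0.0072, 0.1777]
eef_rot: [-18.1, 90.0, -15.1]
contact_force: [-2.3, -0.1, 4.6]
finger_gap: 0.0108
```

```bash
python3 - <<'E'
from h import *
st()
T=toolT()
# tip plan: rotate about far disc edge
cen=np.array([.5565,.007]); a=np.radians(2.8); ax=np.array([np.cos(a),np.sin(a),0])
piv=np.r_[cen+ax[:2]*.051,.150]; rot=np.array([-np.sin(a),np.cos(a),0])
for th in (3,6,9,12,15,18,21,24,27,30):
    Q=R.from_rotvec(np.radians(th)*rot).as_matrix(); print(th,rel(piv+Q@(T[:3,3]-piv),Q@T[:3,:3]))
E
```

```text
t 4.05 tcp [0.5204 0.0072 0.1777] F [-2.3 -0.1  4.6] gap 0.0108 j [-12.3  21.6  84.2  -0.   74.2 -15.3]
x [ 0. -0. -1.] z [0.999 0.053 0.   ]
3 [-0.09, -0.0, 0.031, -0.0, 0.5, 0.002]
6 [-0.179, -0.0, 0.068, -0.0, 1.0, 0.004]
9 [-0.265, -0.0, 0.108, -0.0, 1.5, 0.006]
12 [-0.35, -0.001, 0.153, -0.0, 2.0, 0.008]
15 [-0.431, -0.001, 0.203, -0.0, 2.5, 0.011]
18 [-0.51, -0.001, 0.257, -0.0, 3.0, 0.013]
21 [-0.587, -0.001, 0.314, -0.0, 3.5, 0.015]
24 [-0.66, -0.002, 0.376, -0.001, 4.0, 0.017]
27 [-0.729, -0.002, 0.442, -0.001, 4.5, 0.019]
30 [-0.796, -0.002, 0.511, -0.001, 5.0, 0.021]
```

move_arm --series '[[[-0.045,0,0.015,0,0.25,0],[-0.09,0,0.03,0,0.5,0],[-0.135,0,0.05,0,0.75,0],[-0.18,0,0.07,0,1.0,0],[-0.22,0,0.09,0,1.25,0],[-0.265,0,0.11,0,1.5,0],[-0.31,0,0.13,0,1.75,0],[-0.35,0,0.155,0,2.0,0]]]'

```text
t: 4.85
tcp_pos: [0.5281, 0.0076, 0.1948]
eef_rot: [180.0, 77.9, -177.0]
contact_force: [-0.7, -0.7, 0.9]
finger_gap: 0.0112
```

move_arm --series '[[[-0.04,0,0.015,0,0.25,0],[-0.09,0,0.03,0,0.5,0],[-0.135,0,0.05,0,0.75,0],[-0.18,0,0.07,0,1.0,0],[-0.22,0,0.09,0,1.25,0],[-0.265,0,0.11,0,1.5,0],[-0.31,0,0.13,0,1.75,0],[-0.35,0,0.155,0,2.0,0],[-0.43,0,0.2,0,2.5,0],[-0.51,0,0.26,0,3.0,0]]]'

```text
t: 5.85
tcp_pos: [0.5462, 0.0085, 0.2169]
eef_rot: [180.0, 59.9, -177.0]
contact_force: [0.5, -0.9, -1.5]
finger_gap: 0.0104
```

```bash
python3 - <<'E'
from h import *
st()
im,d,c,E=grab('side'); save('s2.png',cv2.resize(im[180:380,150:350],None,fx=3,fy=3))
E
```

```text
t 5.85 tcp [0.5462 0.0085 0.2169] F [ 0.5 -0.9 -1.5] gap 0.0104 j [ -8.7  36.6  56.4  -6.5 116.4 -13.1]
x [-0.501 -0.026 -0.865] z [ 0.864  0.046 -0.502]
```

View pics/s2.png

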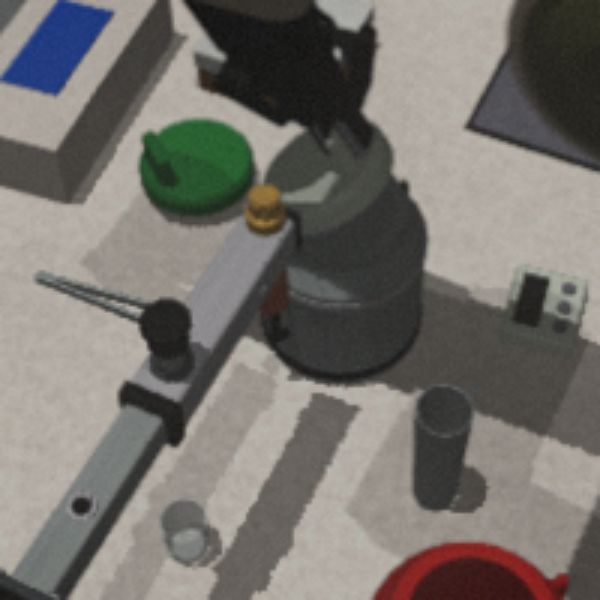

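The lid is tipped 30° (crop 330,185) and free. Now a straight lift in the world frame.

move_arm --series '[[[-0.17,0,-0.1,0,0,0],[-0.43,0,-0.25,0,0,0],[-0.78,0,-0.45,0,0,0],[-1.21,0,-0.7,0,0,0],[-1.56,0,-0.9,0,0,0],[-1.73,0,-1.0,0,0,0],[-1.73,0,-1.0,0,0,0]]]'

```text
t: 6.6
tcp_pos: [0.546, 0.0085, 0.3182]
eef_rot: [-179.9, 60.2, -176.9]
contact_force: [0.5, 0.2, -2.5]
finger_gap: 0.0106
```

```bash
python3 - <<'E'
from h import *
st()
# plan: level, travel to above the mat; lid x radial
def plan(pos_z, yaw):
    a=np.radians(yaw); c=np.array([.4033,-.333]); t=c-.036*np.array([np.cos(a),np.sin(a)])
    return np.r_[t,pos_z]
for y in (-20,-39): print(y,plan(.2,y),rel(plan(.25,y),down(y)))
im,d,c,E=grab('side'); save('s3.png',im)
E
```

```text
t 6.6 tcp [0.546  0.0085 0.3182] F [ 0.5  0.2 -2.5] gap 0.0106 j [ -8.7  33.9  45.1  -7.6 130.  -15.2]
x [-0.497 -0.027 -0.868] z [ 0.866  0.046 -0.497]
-20 [ 0.36947107 -0.32068727  0.2       ] [3.113, -6.386, -2.682, 3.751, -4.902, 1.004]
-39 [ 0.37532275 -0.31034447  0.2       ] [3.049, -6.186, -2.571, 6.843, -4.742, 1.827]
```

View pics/s3.png

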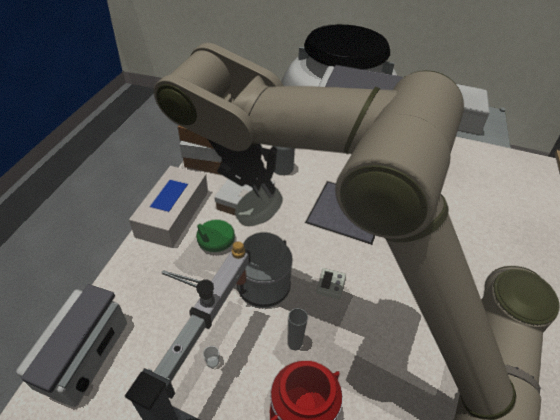

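move_arm --series '[[[0.1,-0.3,-0.1,0.35,-0.3,0.1],[0.4,-0.9,-0.35,1.0,-0.7,0.27],[0.75,-1.6,-0.65,1.75,-1.2,0.47],[1.15,-2.4,-1.0,2.6,-1.8,0.7],[1.55,-3.2,-1.33,3.5,-2.4,0.94],[1.95,-4.0,-1.66,4.4,-3.05,1.18],[2.35,-4.8,-2.0,5.3,-3.67,1.42],[2.7,-5.5,-2.28,6.1,-4.2,1.63],[2.93,-5.95,-2.47,6.6,-4.55,1.76],[3.05,-6.19,-2.57,6.84,-4.74,1.83]]]'

```text
t: 7.65
tcp_pos: [0.373, -0.3115, 0.2476]
eef_rot: [-173.6, 89.7, 147.1]
contact_force: [0.0, 0.5, -1.8]
finger_gap: 0.0112
```

move_arm --series '[[[0,0,0,0,0,0],[0,0,0,0,0,0],[0,0,0,0,0,0]]]'

```text
t: 7.95
tcp_pos: [0.3755, -0.3097, 0.2489]
eef_rot: [-164.1, 89.8, 157.0]
contact_force: [-0.6, 0.5, -2.9]
finger_gap: 0.011
```

```bash
python3 - <<'E'
from h import *
st()
im,d,c,E=grab('side'); save('s4.png',cv2.resize(im[100:300,230:480],None,fx=3,fy=3)); P=cloud(c,E,d)
im,d,c,E=grab('wrist'); save('w4.png',im); P2=cloud(c,E,d)
T=toolT()
np.savez('p4.npz',P=P,P2=P2,T=T)
for l in ['lid','mat']:
    for x in arm.masks_of('wrist',l)[:2]:
        Q=P2[x['region']];Q=Q[~np.isnan(Q[:,0])]; print(l,x['confidence'],np.median(Q,0))
E
```

```text
t 7.95 tcp [ 0.3755 -0.3097  0.2489] F [-0.6  0.5 -2.9] gap 0.011 j [-53.4  14.8  81.9  -0.1  83.5 -14.5]
x [-0.004  0.002 -1.   ] z [ 0.778 -0.628 -0.004]
lid 0.8 [ 0.41387368 -0.31733656  0.24219875]
mat 0.87 [ 0.42634031 -0.28323515  0.00243601]
```

View pics/s4.png

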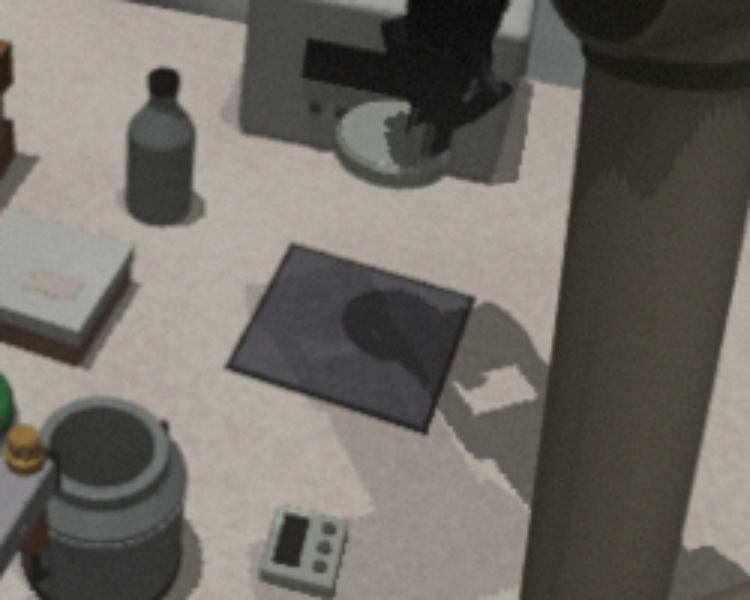

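View pics/w4.png

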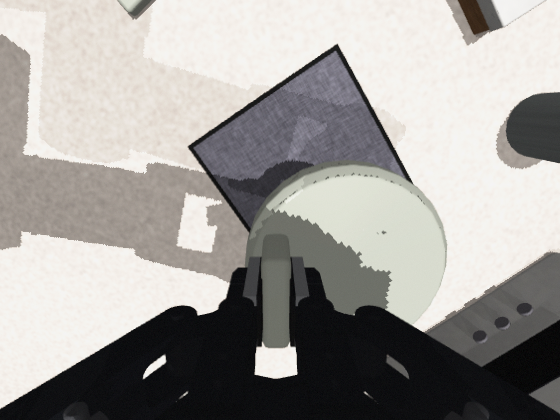

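The lid hangs from the tab with its disc at (345,265) in the wrist view, over the mat. I'll check its tilt and centre.

```bash
python3 - <<'E'
from h import *
f=np.load('p4.npz'); T=f['T']
for k in ['P2','P']:
    P=f[k].reshape(-1,3); P=P[~np.isnan(P[:,0])]
    m=(np.linalg.norm(P[:,:2]-[.4033,-.333],axis=1)<.07)&(P[:,2]>.232)&(P[:,2]<.255)
    Q=P[m]
    for _ in range(4):
        A=np.c_[Q[:,:2],np.ones(len(Q))]; s=np.linalg.lstsq(A,Q[:,2],rcond=None)[0]; r=Q[:,2]-A@s; Q=Q[abs(r)<.003]
    print(k,len(Q),'slope deg',np.degrees(s[:2]),'z at c',s@[.4033,-.333,1],cv2.minEnclosingCircle(Q[:,:2].astype(np.float32)), np.median(Q,0))
E
```

```text
P2 19264 slope deg [-0.39628987 -0.2220539 ] z at c 0.24220988000786392 ((0.4044477641582489, -0.3314831852912903), 0.05009722337126732) [ 0.41781991 -0.32429988  0.24214869]
P 466 slope deg [-0.3188642  -1.01606134] z at c 0.2428121991814306 ((0.4018661677837372, -0.32756030559539795), 0.05110792815685272) [ 0.413185   -0.32129256  0.24272656]
```

move_arm --series '[[[0.2,0,0,0,0,0],[0.7,0,0,0,0,0],[1.3,0,0,0,0,0],[1.9,0,0,0,0,0],[2.5,0,0,0,0,0],[3.0,0,0,0,0,0],[3.4,0,0,0,0,0],[3.65,0,0,0,0,0],[3.8,0,0,0,0,0],[3.85,0,0,0,0,0]]]'

```text
t: 9.15
tcp_pos: [0.3744, -0.31, 0.0559]
eef_rot: [-165.1, 89.8, 155.9]
contact_force: [0.3, -0.6, -1.2]
finger_gap: 0.0111
```

move_arm --series '[[[0.03,0,0,0,0,0],[0.06,0,0,0,0,0],[0.09,0,0,0,0,0],[0.12,0,0,0,0,0],[0.15,0,0,0,0,0],[0.15,0,0,0,0,0]]]'

```text
t: 9.75
tcp_pos: [0.3745, -0.3103, 0.0492]
eef_rot: [-155.8, 89.8, 165.2]
contact_force: [-0.3, 0.7, -2.2]
finger_gap: 0.0104
```

move_arm --series '[[[0.015,0,0,0,0,0],[0.03,0,0,0,0,0],[0.04,0,0,0,0,0],[0.04,0,0,0,0,0]]]'

```text
t: 10.15
tcp_pos: [0.3745, -0.3103, 0.0472]
eef_rot: [-155.6, 89.8, 165.4]
contact_force: [-0.2, 0.9, -1.6]
finger_gap: 0.0108
```

move_arm --series '[[[0.01,0,0,0,0,0],[0.02,0,0,0,0,0],[0.02,0,0,0,0,0]]]'

```text
t: 10.45
tcp_pos: [0.3745, -0.3103, 0.0462]
eef_rot: [-155.7, 89.8, 165.3]
contact_force: [-1.0, -0.1, -2.7]
finger_gap: 0.0111
```

move_arm --series '[[[0.01,0,0,0,0,0],[0.02,0,0,0,0,0],[0.02,0,0,0,0,0]]]'

```text
t: 10.75
tcp_pos: [0.3744, -0.3103, 0.0457]
eef_rot: [-150.2, 89.8, 170.8]
contact_force: [-2.6, 2.0, 5.9]
finger_gap: 0.0109
```

move_arm --series '[[[0.01,0,0,0,0,0],[0.02,0,0,0,0,0],[0.02,0,0,0,0,0]]]'

```text
t: 11.05
tcp_pos: [0.3744, -0.3103, 0.0457]
eef_rot: [-137.9, 89.8, -176.9]
contact_force: [-5.5, 4.7, 17.6]
finger_gap: 0.0108
```

move_arm --series '[[[-0.02,0,0,0,0,0],[-0.03,0,0,0,0,0],[-0.03,0,0,0,0,0]]]'

```text
t: 11.35
tcp_pos: [0.3745, -0.3104, 0.0458]
eef_rot: [-153.0, 89.8, 168.0]
contact_force: [-2.6, 2.1, 2.9]
finger_gap: 0.011
```

move_arm --series '[[[0,0,0,0,0,0],[0,0,0,0,0,0],[0,0,0,0,0,0],[0,0,0,0,0,0],[0,0,0,0,0,0]]]' --hand -0.1

```text
t: 11.85
tcp_pos: [0.3745, -0.3104, 0.0457]
eef_rot: [-154.5, 89.8, 166.5]
contact_force: [0.8, 0.3, -0.5]
finger_gap: 0.0384
```

move_arm --series '[[[-0.2,0,0,0,0,0],[-0.7,0,0,0,0,0],[-1.4,0,0,0,0,0],[-2.2,0,0,0,0,0],[-3.0,0,0,0,0,0],[-3.9,0,0,0,0,0],[-4.8,0,0,0,0,0],[-5.4,0,0,0,0,0],[-5.7,0,0,0,0,0],[-5.8,0,0,0,0,0]]]'

```text
t: 12.85
tcp_pos: [0.3755, -0.3105, 0.338]
eef_rot: [-73.7, 89.9, -112.7]
contact_force: [0.9, 0.1, 0.9]
finger_gap: 0.0383
```

```bash
python3 - <<'E'
from h import *
st()
im,d,c,E=grab('wrist'); save('w5.png',im); P=cloud(c,E,d).reshape(-1,3)
P=P[~np.isnan(P[:,0])]
m=(np.linalg.norm(P[:,:2]-[.4033,-.333],axis=1)<.07)&(P[:,2]>.034)&(P[:,2]<.046); Q=P[m]
print('lid',cv2.minEnclosingCircle(Q[:,:2].astype(np.float32)),np.median(Q[:,2]))
im,d,c,E=grab('side'); save('s5.png',im); P=cloud(c,E,d).reshape(-1,3);P=P[~np.isnan(P[:,0])]
m=(np.linalg.norm(P[:,:2]-[.4033,-.333],axis=1)<.07)&(P[:,2]>.036)&(P[:,2]<.046); Q=P[m]
print('lid side',cv2.minEnclosingCircle(Q[:,:2].astype(np.float32)),np.median(Q[:,2]))
box=lambda a,b,c,d,e,g: (P[:,0]>a)&(P[:,0]<b)&(P[:,1]>c)&(P[:,1]<d)&(P[:,2]>e)&(P[:,2]<g)
kn=P[box(.55,.62,.20,.27,.290,.31)]; print(' knob',cv2.minEnclosingCircle(kn[:,:2].astype(np.float32)),np.median(kn,0),len(kn))
for y in (-6,-6+90): print(y,rel([.582,.233,.36],down(y)))
E
```

```text
t 12.85 tcp [ 0.3755 -0.3105  0.338 ] F [0.9 0.1 0.9] gap 0.0383 j [-53.5  12.   71.   -0.1  96.9 -14.5]
x [-0.001 -0.002 -1.   ] z [ 0.777 -0.629  0.001]
lid ((0.40188083052635193, -0.333668053150177), 0.05157248675823212) 0.03903246038683528
lid side ((0.4017340838909149, -0.3318525552749634), 0.052120696753263474) 0.040338808083951405
 knob ((0.5840639472007751, 0.23577481508255005), 0.015226592309772968) [0.58343083 0.2371459  0.29693936] 227
-6 [-0.487, 11.047, -3.626, -5.498, -0.025, 0.009]
84 [-0.487, 11.047, -3.626, -20.498, -0.029, -0.014]
```

View pics/w5.png

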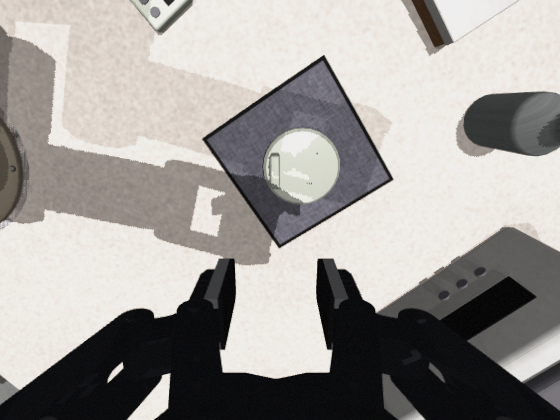

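View pics/s5.png

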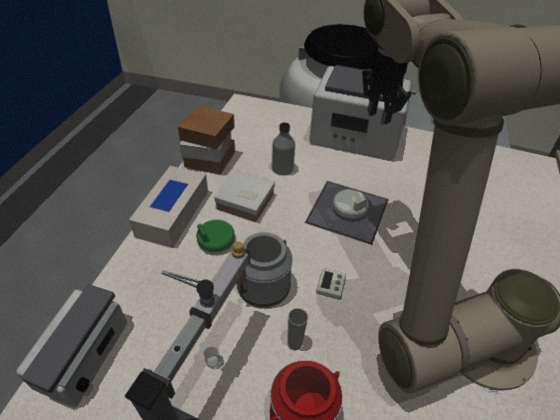

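The lid stands level at the mat's centre (wrist 302,165; measured (0.402,-0.333)). The dewar is open and everything else is undisturbed. On to the knob.

move_arm --series '[[[-0.05,0.4,-0.15,-0.2,0,0],[-0.15,1.2,-0.4,-0.6,0,0],[-0.25,2.1,-0.7,-1.05,0,0],[-0.3,3.1,-1.0,-1.55,0,0],[-0.35,4.1,-1.35,-2.05,0,0],[-0.4,5.1,-1.7,-2.55,0,0],[-0.45,6.1,-2.0,-3.05,0,0],[-0.48,7.1,-2.33,-3.55,0,0],[-0.48,8.1,-2.66,-4.05,0,0],[-0.48,9.0,-2.95,-4.5,0,0]]]' --hand 0.4

```text
t: 13.95
tcp_pos: [0.5393, 0.1219, 0.3584]
eef_rot: [-175.2, 89.7, 173.0]
contact_force: [0.2, -0.8, 0.6]
finger_gap: 0.0596
```

move_arm --series '[[[0,0.7,-0.23,-0.4,0,0],[0,1.0,-0.33,-0.5,0,0],[0,1.0,-0.33,-0.5,0,0],[0,1.0,-0.33,-0.5,0,0],[0,1.0,-0.33,-0.5,0,0]]]'

```text
t: 14.45
tcp_pos: [0.5337, 0.1706, 0.3594]
eef_rot: [-177.5, 89.8, 173.4]
contact_force: [-0.8, -0.9, -0.4]
finger_gap: 0.0597
```

```bash
python3 - <<'E'
from h import *
st()
im,d,c,E=grab('wrist'); save('w6.png',im); P=cloud(c,E,d).reshape(-1,3)
P=P[~np.isnan(P[:,0])]
box=lambda a,b,c,d,e,g: (P[:,0]>a)&(P[:,0]<b)&(P[:,1]>c)&(P[:,1]<d)&(P[:,2]>e)&(P[:,2]<g)
kn=P[box(.55,.62,.20,.27,.290,.31)]; print(' knob',cv2.minEnclosingCircle(kn[:,:2].astype(np.float32)),np.median(kn,0),len(kn))
s=P[box(.52,.65,.10,.215,.249,.255)]; print('sec',cv2.minAreaRect(s[:,:2].astype(np.float32)),np.median(s[:,2]))
s=P[box(.52,.65,.28,.38,.244,.251)]; print('tube',cv2.minAreaRect(s[:,:2].astype(np.float32)),np.median(s[:,2]))
print(rel([.583,.2345,.267],down(-6)))
E
```

```text
t 14.45 tcp [0.5337 0.1706 0.3594] F [-0.8 -0.9 -0.4] gap 0.0597 j [  5.6  20.   56.5   0.  103.7  14.7]
x [-0.004  0.    -1.   ] z [ 0.987 -0.158 -0.004]
 knob ((0.5856530070304871, 0.2355322241783142), 0.01513206772506237) [0.58521092 0.23595937 0.29606173] 2025
sec ((0.5768074989318848, 0.15900841355323792), (0.11589804291725159, 0.03461042046546936), 82.68115997314453) 0.25105107473837757
tube ((0.592501163482666, 0.2942308187484741), (0.031025707721710205, 0.026308905333280563), 83.61823272705078) 0.247059790359767
[1.848, 1.416, 0.778, -0.519, -0.032, -0.001]
```

View pics/w6.png

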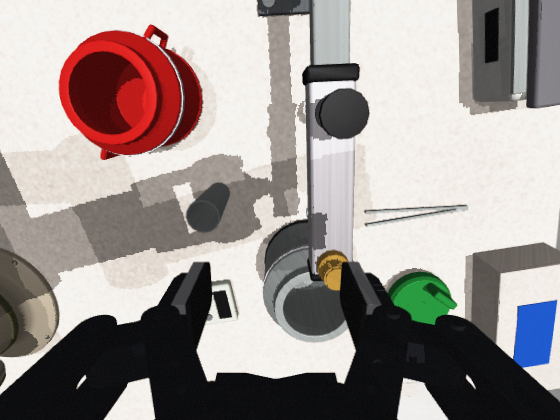

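The knob is at wrist (342,113), the mouth open at (312,300). Computing the reach.

```bash
python3 - <<'E'
from h import *
print(rel([.585,.2355,.32],down(-6.5)));print(rel([.585,.2355,.267],down(-6.5)))
E
```

```text
[0.788, 1.442, 0.811, -0.436, -0.032, -0.001]
[1.848, 1.442, 0.814, -0.436, -0.032, -0.001]
```

move_arm --series '[[[0.1,0.4,0.25,-0.15,-0.01,0],[0.3,0.9,0.5,-0.3,-0.02,0],[0.4,1.3,0.75,-0.44,-0.03,0],[0.6,1.44,0.81,-0.44,-0.03,0],[0.8,1.44,0.81,-0.44,-0.03,0],[0.8,1.44,0.81,-0.44,-0.03,0]]]' --hand 0.6

```text
t: 15.1
tcp_pos: [0.584, 0.2358, 0.3179]
eef_rot: [-164.4, 89.8, -170.8]
contact_force: [0.9, -0.3, -0.3]
finger_gap: 0.0686
```

```bash
python3 - <<'E'
from h import *
st()
im,d,c,E=grab('wrist'); save('w7.png',im); P=cloud(c,E,d).reshape(-1,3)
P=P[~np.isnan(P[:,0])]
box=lambda a,b,c,d,e,g: (P[:,0]>a)&(P[:,0]<b)&(P[:,1]>c)&(P[:,1]<d)&(P[:,2]>e)&(P[:,2]<g)
kn=P[box(.55,.62,.20,.27,.290,.31)]; print(' knob',cv2.minEnclosingCircle(kn[:,:2].astype(np.float32)),np.median(kn,0),len(kn))
print(rel([.585,.2355,.267],down(-6.5)))
E
```

```text
t 15.1 tcp [0.584  0.2358 0.3179] F [ 0.9 -0.3 -0.3] gap 0.0686 j [ 11.2  28.3  49.6   0.  102.2  17.6]
x [-0.003 -0.001 -1.   ] z [ 0.994 -0.112 -0.003]
 knob ((0.5854134559631348, 0.23621852695941925), 0.015114174224436283) [0.58568622 0.23739987 0.29594777] 2301
[1.042, -0.004, 0.019, 0.014, -0.013, 0.002]
```

View pics/w7.png

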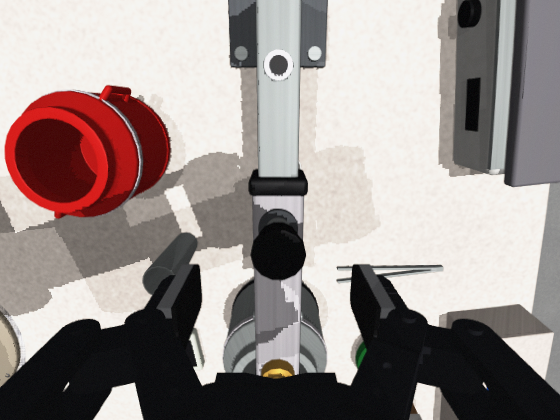

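The knob (278,250) is centred between the fingers and the free hole is at (278,66). Descend and grip.

move_arm --series '[[[0.3,0,0.01,0,0,0],[0.6,0.01,0.02,0,0,0],[0.85,0.01,0.03,0,0,0],[1.0,0.01,0.03,0,0,0],[1.02,0.01,0.03,0,0,0]]]'

```text
t: 15.65
tcp_pos: [0.5859, 0.2366, 0.2684]
eef_rot: [172.0, 90.0, 165.6]
contact_force: [-0.1, -0.2, 0.2]
finger_gap: 0.0687
```

move_arm --series '[[[0,0,0,0,0,0],[0,0,0,0,0,0],[0,0,0,0,0,0],[0,0,0,0,0,0],[0,0,0,0,0,0],[0,0,0,0,0,0],[0,0,0,0,0,0]]]' --hand -1 --force 60

```text
t: 16.35
tcp_pos: [0.5854, 0.2373, 0.2696]
eef_rot: [153.6, 89.9, 147.3]
contact_force: [-5.7, -0.8, 5.1]
finger_gap: 0.0252
```

```bash
python3 - <<'E'
from h import *
st()
im,d,c,E=grab('wrist'); save('w8.png',im)
b=np.array([.114,.9935,0]);b/=np.linalg.norm(b); T=toolT()
print('out in tool units /100mm', T[:3,:3].T@(-b)*2, 'up', T[:3,:3].T@np.array([0,0,1]))
E
```

```text
t 16.35 tcp [0.5854 0.2373 0.2696] F [-5.7 -0.8  5.1] gap 0.0252 j [11.3 29.2 55.7  0.  95.1 17.7]
x [-0.001  0.    -1.   ] z [ 0.994 -0.11  -0.001]
out in tool units /100mm [-7.99885134e-04 -1.99998533e+00 -7.61905430e-03] up [-9.99999613e-01  4.02926835e-04 -7.82634335e-04]
```

View pics/w8.png

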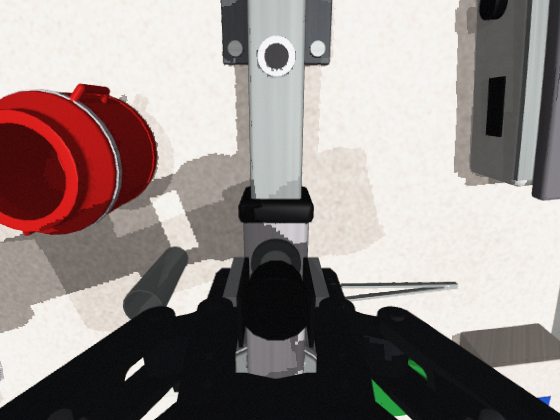

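move_arm --series '[[[-0.06,0,0,0,0,0],[-0.12,0,0,0,0,0],[-0.18,0,0,0,0,0],[-0.24,0,0,0,0,0],[-0.26,0,0,0,0,0],[-0.26,0,0,0,0,0]]]'

```text
t: 17.0
tcp_pos: [0.5854, 0.2373, 0.2804]
eef_rot: [-172.6, 89.8, -178.9]
contact_force: [-6.9, 0.9, -7.6]
finger_gap: 0.0253
```

The pull force matches the spring at about 11 mm of lift, so the pin is clear. Slide out 100 mm.

move_arm --series '[[[0,-0.05,0,0,0,0],[0,-0.15,0,0,0,0],[0,-0.3,0,0,0,0],[0,-0.5,0,0,0,0],[0,-0.7,0,0,0,0],[0,-0.9,0,0,0,0],[0,-1.1,0,0,0,0],[0,-1.3,0,0,0,0],[0,-1.45,0,0,0,0],[0,-1.55,0,0,0,0]]]'

```text
t: 18.0
tcp_pos: [0.5767, 0.1603, 0.2804]
eef_rot: [170.0, 89.8, 163.7]
contact_force: [-5.6, 4.3, -8.3]
finger_gap: 0.025
```

move_arm --series '[[[0,-0.1,0,0,0,0],[0,-0.2,0,0,0,0],[0,-0.3,0,0,0,0],[0,-0.38,0,0,0,0],[0,-0.43,0,0,0,0],[0,-0.45,0,0,0,0],[0,-0.45,0,0,0,0]]]'

```text
t: 18.7
tcp_pos: [0.5742, 0.1381, 0.2804]
eef_rot: [175.2, 89.7, 168.9]
contact_force: [-6.3, 2.0, -8.1]
finger_gap: 0.0254
```

```bash
python3 - <<'E'
from h import *
st()
p=np.array(arm.read_state()['tcp_pos'])-[.5854,.2373,.2804]; b=np.array([.114,.9935,0]); print('travel',-p@b, 'lateral',p@[.9935,-.114,0])
im,d,c,E=grab('wrist'); save('w9.png',im)
im,d,c,E=grab('side'); save('s9.png',cv2.resize(im[180:380,120:320],None,fx=3,fy=3))
E
```

```text
t 18.7 tcp [0.5742 0.1381 0.2804] F [-6.3  2.  -8.1] gap 0.0254 j [ 2.  24.6 61.8  0.1 93.8  8.4]
x [-0.004  0.001 -1.   ] z [ 0.994 -0.11  -0.004]
travel 0.09988291317677439 lateral 0.00013980432652978172
```

View pics/w9.png

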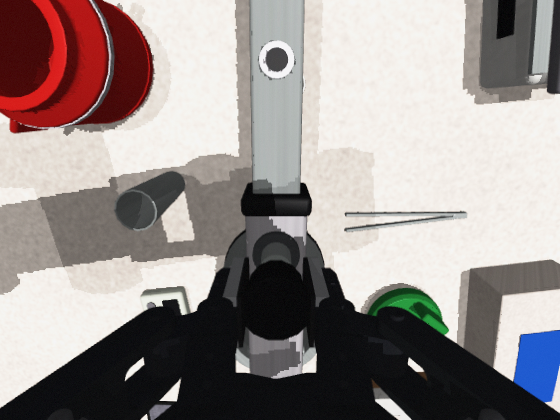

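View pics/s9.png

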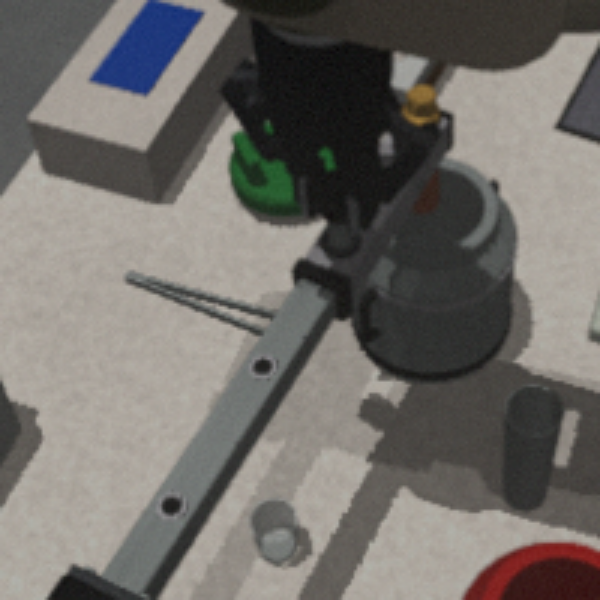

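The section has travelled 99.9 mm and the separator hangs over the open mouth (side crop 425,190). Two holes are now exposed. Lowering the pin.

move_arm --series '[[[0.04,0,0,0,0,0],[0.08,0,0,0,0,0],[0.12,0,0,0,0,0],[0.16,0,0,0,0,0],[0.2,0,0,0,0,0],[0.22,0,0,0,0,0],[0.22,0,0,0,0,0]]]'

```text
t: 19.5
tcp_pos: [0.5742, 0.1381, 0.2698]
eef_rot: [177.0, 89.8, 170.7]
contact_force: [-6.6, 0.7, -5.1]
finger_gap: 0.0252
```

move_arm --series '[[[0.01,0,0,0,0,0],[0.02,0,0,0,0,0],[0.03,0,0,0,0,0],[0.03,0,0,0,0,0]]]'

```text
t: 19.9
tcp_pos: [0.5742, 0.1381, 0.2696]
eef_rot: [169.0, 89.9, 162.7]
contact_force: [-8.7, 1.5, 1.6]
finger_gap: 0.0252
```

move_arm --series '[[[0.01,0,0,0,0,0],[0.015,0,0,0,0,0],[0.015,0,0,0,0,0],[0.015,0,0,0,0,0]]]'

```text
t: 20.3
tcp_pos: [0.5742, 0.1381, 0.2695]
eef_rot: [151.5, 89.9, 145.2]
contact_force: [-10.0, 1.0, 5.2]
finger_gap: 0.0254
```

```bash
python3 - <<'E'
from h import *
st()
im,d,c,E=grab('top'); save('t10.png',im); 
im,d,c,E=grab('side'); save('s10.png',im)
E
```

```text
t 20.3 tcp [0.5742 0.1381 0.2695] F [-10.    1.    5.2] gap 0.0254 j [ 2.  24.7 63.3  0.  92.   8.4]
x [-0.001  0.001 -1.   ] z [ 0.994 -0.11  -0.001]
```

View pics/s10.png

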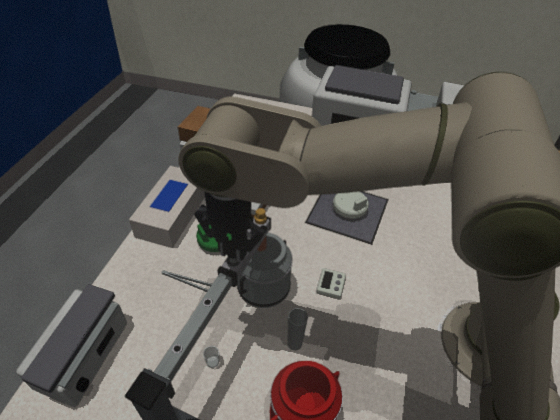

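View pics/t10.png

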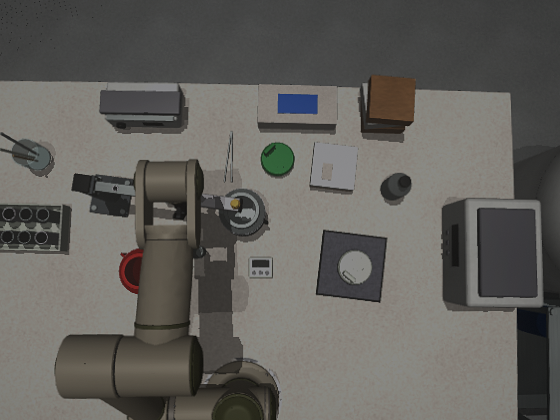

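The lid is on the mat's centre (top 354,267), the separator is over the mouth (236,203), and the bystanders are unmoved. The pin is home with the knob still gripped, so I'm handing in.

```bash
python3 - <<'E'
from h import *
print(arm.job_done()); st()
E
```

```text
the job is handed in; nothing more can be done
None
the job is handed in; nothing more can be done
```

The job is done and handed in at about 20.4 s of the 51 s allowed, with the gripper still holding the plunger's knob.

- **Lid:** I tipped the white lid about 30° by its tab and lifted it off. I set it down level on the mat, plug down, and let go. The camera put it within about 2 mm of the mat's middle.
- **Boom:** I pulled the plunger up about 11 mm and slid the section out 99.9 mm over the open mouth. I then let the pin down. The gripper came to the same height as when the pin was home at the start (0.2695 m against 0.2696 m). The vertical force turned from pull to a light push of 5 N, so the pin is fully home.
- **Everything else:** In the last pictures the other objects look unmoved, including the green lid. The red dewar was partly behind the arm in the top picture.

No check failed or disagreed. I did not push on the section to test the lock; that it is locked rests on the height and force readings. A side force of about 10 N remains on the knob from the grip not being quite centred.

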